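Lay the glove box down and push it home

TASK

The tall blue glove box stands on end on the desk mat, with its oval opening facing away from the mat's metal stop. Push it over with the fingers so that it falls towards the stop and lies flat with the opening on top, then push it along the mat until its end sits square and flush against the stop. Do not pick anything up, and leave the white and green mask carton standing and everything else where it is.

Things in the scene. Friction and masses are not known exactly. Their poses are not given: they have to be found in the camera images.
- glove_box: Loose blue carton, pale band near its head, black oval opening in one broad face; 110 mm wide (x), 90 mm thick (y), 220 mm tall (z), 0.2 to 0.45 kg. Origin: centre of its foot (the end it starts on). +z runs foot to head, +y out of the face with the opening. Starts upright on the mat, +y within 0.15 rad of the mat's +y (away from the stop). Once tipped it is 90 mm high and 30 to 100 mm short of the stop.
- glove_head_a (a point): One edge of the glove box's head end: 55 mm to the -x side, mid-thickness, 220 mm from the foot (box frame -0.055, 0, 0.22 m).
- glove_head_b (a point): The other edge of the head end (box frame +0.055, 0, 0.22 m).
- glove_foot_front (a point): Foot edge nearest the stop, about which the box tips (box frame 0, -0.045, 0 m); it stays down on the mat unless the box is lifted. Pushed 185 mm above the mat on the opening face, the box passes its balance after about 80 mm of travel and falls by itself, head towards the stop, its foot staying about where it was.
- glove_foot_back (a point): Foot edge under the face with the opening (box frame 0, 0.045, 0 m).
- desk_mat: Fixed dark rubber desk mat, 440 mm (its x) by 500 mm (its y), 4 mm thick, origin at the centre of its underside, z up. An aluminium stop, a bar 25 mm high and 15 mm thick, runs along its whole -y edge; a thin blue line marks the +y edge. Turned up to 0.12 rad either way from the world axes.
- stop (a point): Middle of the stop's inner face, on the mat's surface (mat frame 0, -0.235, 0.004 m); axes as the mat's, +y pointing away from the stop, out over the mat.
- mask_carton: White carton with green bands, 110 mm wide (its x), 65 mm thick (its y), 200 mm tall (its z), loose, standing on the mat beside the glove box, about 170 mm from it centre to centre along the mat's x, on either side. Origin: centre of its underside. It must stay standing.
- pump_bottle: White pump bottle with a green band, 68 mm across, 193 mm tall, standing beyond the stop, off the mat. Origin: centre of its underside. Leave alone.
- specimen_jar: Small clear jar with a red cap, 44 mm across, 65 mm tall, beyond the stop, off the mat. Origin: centre of its underside. Leave alone.
- instrument_cup: Steel cup of instruments, 74 mm across, about 160 mm tall over all, off the mat at its +y side. Origin: centre of its underside. Leave alone.
- mouse: Black computer mouse, 105 x 60 x 30 mm, off the mat at its +y side. Origin: centre of its underside. Leave alone.
There are look-alikes about, which are no part of the job. Of the things that look like the glove_box, the smaller one is meant.

How it is judged (in metres and radians):
On the way:
1. the glove box has been tipped over and lies flat with its opening on top (angle between glove_box's own y axis and vertical below 0.1 rad and height (world z) of glove_box below 0.06 m), for 0.1 s.
At the end, for the whole second after the job is handed in: Glove box at rest flat on the mat (0.1 rad), opening on top, both edges of its head end within 12 mm of the stop's face, its foot within 165 mm of the stop's middle along the stop; mask carton upright (0.1 rad); carton and all other things within 30 mm of their starts (all of step 1 and y of glove_head_a in the frame of stop between -0.006 and 0.012 m and y of glove_head_b in the frame of stop between -0.006 and 0.012 m and x of glove_box in the frame of stop between -0.165 and 0.165 m and y of glove_box in the frame of stop above 0.1 m and linear speed of glove_box below 0.02 m/s and angular speed of glove_box below 0.1 rad/s and angle between mask_carton's own z axis and vertical below 0.1 rad and distance of each of mask_carton, pump_bottle, specimen_jar, instrument_cup, mouse from where it was at the start of the episode below 0.03 m); the robot touches nothing.
It fails at once if the glove box is lifted: both foot edges more than 25 mm above the desk (height (world z) of each of glove_foot_front, glove_foot_back above 0.025 m).
It fails at once if the mask carton is tipped over, moved more than 30 mm or lifted (angle between mask_carton's own z axis and vertical above 0.3 rad or distance of mask_carton from where it was at the start of the episode above 0.03 m).
It fails at once if the pump bottle, specimen jar, instrument cup or mouse is moved more than 30 mm or tipped over (distance of any of pump_bottle, specimen_jar, instrument_cup, mouse from where it was at the start of the episode above 0.03 m or angle between any of pump_bottle, specimen_jar, instrument_cup, mouse's own z axis and vertical above 0.3 rad).
It also fails if it takes over 45 s, if anything falls off the work surface, if the arm or the gripper's body presses on something with over 40 N, if the wrist force passes 120 N, or if a joint passes its speed limit or range.

ROBOT

A 6-joint arm with a two-finger parallel gripper is mounted at the origin on the work surface. World frame = base frame: x ahead of the robot, y to its left, z up, the work surface at z = 0. Lengths are in m, angles in degrees, forces in N, time in s.
With the tool pointing down it reaches from about 0.35 to 0.875 m from the base axis. Payload 4.2 kg.
Tool frame: the origin (TCP) lies between the finger pads; the fingertips stand 19 mm ahead of it and the grasp point (between the pads) is the TCP; z points along the fingers, y is the line along which they close (so a half turn about z gives the same grasp; the last joint's range is limited). The gripper opens to 87 mm and grips with 3 to 60 N. Pads are 19 mm wide; open, the fingers measure 117 mm over their backs; the gripper's body (75 mm by 190 mm) begins 51 mm behind the grasp point.
Start: joints at [91.135, 22.042, 0.453, 0, -68.411, -14.817], TCP at [0.148, 0.607, 0.242] pointing down, gripper open.
Joint ranges: [-179.83, 179.83], [-69.29, 118.12], [-61.27, 80.66], [-181.25, 117.63], [-171.15, -9.14], [-177.46, 177.46]. Speed limits (degrees/s): [159.86, 159.86, 180, 180, 180, 180].

INTERFACE

Orientations are given as a 3x3 rotation matrix whose columns are the frame's x, y, z axes.
In Python, from station import r gives the robot as it stands.
- The arm moves only by the tool drive_tool, never from a script. Its argument "steps" is one flat list of numbers, 7 for each row, row after row: the turn, a rotation vector about the tool's x, y, z in rad, then the shift along the tool's x, y, z in m, then the opening, from 0 (shut) to 1 (fully open). A call has 1 to 10 rows; each row shifts and turns the commanded pose from where the row before left it, along the tool's axes as they then stand; what a row does not reach is not made up. A row lasts 1/12 s, in which the tool goes at most 41.7 mm and 7.16 degrees, less where a joint would pass 70% of its speed; a pose out of reach is approached as far as the arm can. A call is refused whole if a number of a shift passes 0.0417 or a number of a turn 0.125, either way. A call with a gripper value outside its range is refused whole. The fingers move at their own pace and stop on an object; the grip force is fixed at half the most. Time passes only in rows, so rows that do not move let the fingers close. It gives the time, the measured TCP pose, the force, the opening and the grip force at its end, in the units of the state.
- r.sense(): the state, without advancing time (a new reading comes with each control period).
- r.capture(name): name is "scene" or "top" or "wrist"; returns the picture (400x640x3 uint8, blue, green, red); there is no depth.
- r.camera_params(name): a dict with "camera_matrix" (3x3 intrinsics, pixels), "extrinsics" (4x4, takes a point from world to camera coordinates). Camera axes: x right, y down, z forward; pixel columns grow to the right and rows downward; lengths in m; the calibration is good to about 2 mm. A picture is of the moment at which its call begins: read the wrist's pose just before it. camera_params takes no time and is no camera call; for the wrist camera it gives the pose at the moment of the call.
- r.finish_job(): hands the job in; it is judged then, once.
The state is a dict: "time_s": time; "joints": joint angles; "joint_velocities": joint speeds; "effort": joint torques, N m; "tcp_pos": TCP position; "ee_rot": TCP orientation; "wrist_force": force on the tool from outside, world axes, zero at the start; "moment": the same for the moment, N m; "gripper_width": opening from 0.0 (shut) to 1.0 (fully open); "gripper_force": force on a finger pad.
Only numpy, scipy, OpenCV 4.12 (cv2) and the standard library are available. Lean on these libraries where they do the work, as an engineer would, in place of code of your own. Each camera call takes 0.05 s, during which the arm holds its last target. There are 200 camera calls.

## Working session

There is one attempt and no reset: what is moved stays moved. The work goes in short steps, Python scripts to look and compute and a tool call to move; the robot and the scene stay as the last step left them, time stands still between calls to the robot, and variables do not carry over. Pictures are saved under pics/ and viewed, at most 10 in all, crops included, and the job is handed in when it is done.

Besides the shell and the picture viewer there is one more tool, called after ">>>" in YAML: its name, and indented under it one key for each argument. drive_tool: Moves the arm, as the interface text tells. Its arguments: {"type":"object","properties":{"steps":{"type":"array"}},"required":["steps"]}

```bash
mkdir -p pics
python3 - <<'E'
from station import r
import cv2,numpy as np
np.set_printoptions(precision=4,suppress=True)
for n in("scene","top"):
    cv2.imwrite(f"pics/{n}0.png",r.capture(n)); p=r.camera_params(n); print(n,np.array(p["camera_matrix"]),np.array(p["extrinsics"]))
s=r.sense();print(s["time_s"],s["tcp_pos"],np.array(s["ee_rot"]),s["wrist_force"],s["gripper_width"])
E
```

```text
scene [[425.3758   0.     312.0648]
 [  0.     425.3758 196.5138]
 [  0.       0.       1.    ]] [[ 0.9423  0.3346  0.0052 -0.4325]
 [ 0.2281 -0.6308 -0.7417  0.0033]
 [-0.2449  0.7001 -0.6707  1.3559]
 [ 0.      0.      0.      1.    ]]
top [[429.7076   0.     321.5217]
 [  0.     429.7076 202.3285]
 [  0.       0.       1.    ]] [[-0.0043 -0.9998 -0.0171  0.0219]
 [-0.9959  0.0058 -0.09    0.4583]
 [ 0.0901  0.0166 -0.9958  1.6109]
 [ 0.      0.      0.      1.    ]]
0.1 [0.1477 0.6068 0.2406] [[ 0.9716 -0.2367 -0.0004]
 [-0.2367 -0.9716 -0.0019]
 [ 0.0001  0.002  -1.    ]] [ 0.0962 -0.1387  0.1395] 0.9978034982500484
```

View pics/scene0.png

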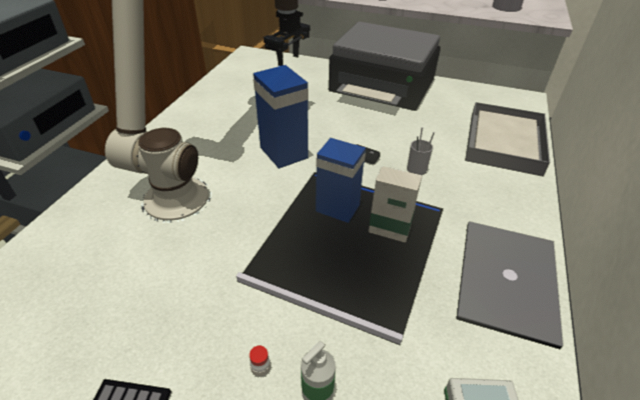

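View pics/top0.png

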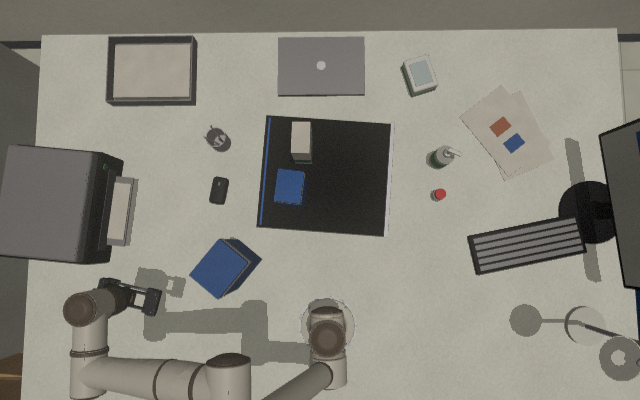

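The scene view shows two blue boxes. One stands on the mat at scene (340,180), top (290,187). The taller one is off the mat at scene (281,115), top (225,268). The smaller one on the mat matches the description, and the mask carton is next to it at top (301,142). The stop is on the right in the top view, at (390,180). I'll measure next and check the choice in one close crop.

```bash
cat > h.py <<'E'
import cv2,numpy as np
from station import r
np.set_printoptions(precision=4,suppress=True)
def ray(n,px,z,p=None):
    p=p or r.camera_params(n);K=np.array(p["camera_matrix"]);E=np.array(p["extrinsics"]);R,t=E[:3,:3],E[:3,3]
    px=np.atleast_2d(np.asarray(px,float));d=np.c_[(px-K[:2,2])/[K[0,0],K[1,1]],np.ones(len(px))]@R
    c=-R.T@t;return c+d*((z-c[2])/d[:,2])[:,None]
def big(m):
    return max(cv2.findContours(m.astype(np.uint8),cv2.RETR_EXTERNAL,cv2.CHAIN_APPROX_NONE)[0],key=cv2.contourArea)
E
python3 - <<'E'
from h import *
im=cv2.imread("pics/top0.png");hsv=cv2.cvtColor(im,cv2.COLOR_BGR2HSV);H,S,V=cv2.split(hsv)
roi=np.zeros(H.shape,bool);roi[100:245,250:410]=1
blk=roi&(V<60)
c=big(cv2.morphologyEx(blk.astype(np.uint8),cv2.MORPH_CLOSE,np.ones((3,3))));q=cv2.approxPolyDP(cv2.convexHull(c),6,True)[:,0];print("mat px",q.tolist());print(ray("top",q,.004))
# inner stop edge: last black pixel on each row
rows=[v for v in range(135,225,3)];px=[[np.where(blk[v])[0].max()+.5,v] for v in rows]
w=ray("top",px,.004);l=cv2.fitLine(w[:,:2].astype(np.float32),cv2.DIST_HUBER,0,.01,.01).ravel();print("stop line",l, np.degrees(np.arctan2(l[1],l[0])))
b=roi&(H>100)&(H<125)&(S>120)&(V>60);b[:,:272]=0
c=big(b);rc=cv2.minAreaRect(c);bp=cv2.boxPoints(rc);print("box px",bp,rc);w=ray("top",bp,.224);print(w,w.mean(0))
m=roi&(S<60)&(V>110);m[:,:280]=0;m[:,330:]=0
c=big(m);bp=cv2.boxPoints(cv2.minAreaRect(c));print("carton",bp);w=ray("top",bp,.204);print(w,w.mean(0))
for n,p,z in(("pump",(440,157),.1),("jar",(440,195),.065),("cup",(218,138),.1),("mouse",(219,190),.03),("big",(222,268),.3)):print(n,ray("top",p,z))
sc=cv2.imread("pics/scene0.png");A=cv2.resize(im[105:245,245:405],None,fx=3,fy=3,interpolation=2);B=cv2.resize(sc[125:265,290:450],None,fx=2.5,fy=3,interpolation=2)
for y in(0,):cv2.imwrite("pics/crop1.png",np.hstack([A[:,:400],B])[:, :800])
E
```

```text
mat px [[267, 116], [389, 124], [382, 235], [257, 225]]
[[ 0.8006  0.232   0.004 ]
 [ 0.7643 -0.244   0.004 ]
 [ 0.3339 -0.2095  0.004 ]
 [ 0.3742  0.2673  0.004 ]]
stop line [ 0.997  -0.0779  0.551  -0.2295] -4.465787
box px [[273.4018 199.9869]
 [277.6812 167.8908]
 [303.7511 171.3668]
 [299.4716 203.4629]] ((288.5764465332031, 185.67686462402344), (26.30057716369629, 32.38011169433594), 7.594643592834473)
[[0.4488 0.1765 0.224 ]
 [0.5568 0.1627 0.224 ]
 [0.5444 0.0752 0.224 ]
 [0.4366 0.0896 0.224 ]] [0.4967 0.126  0.224 ]
carton [[280. 100.]
 [329. 100.]
 [329. 119.]
 [280. 119.]]
[[ 0.797   0.1583  0.204 ]
 [ 0.7954 -0.0107  0.204 ]
 [ 0.7285 -0.0103  0.204 ]
 [ 0.7301  0.158   0.204 ]] [0.7627 0.0738 0.204 ]
pump [[ 0.6139 -0.4125  0.1   ]]
jar [[ 0.4789 -0.4176  0.065 ]]
cup [[0.691 0.398 0.1  ]]
mouse [[0.5069 0.409  0.03  ]]
big [[0.2296 0.3258 0.3   ]]
```

View pics/crop1.png

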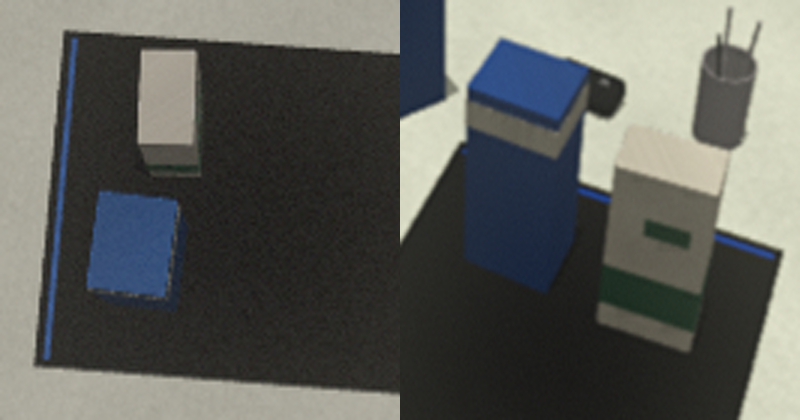

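The crop confirms the choice: a blue box with a pale band on the mat, and the white and green carton beside it on its +x side. I'll rise, cross above everything to the +y side of the box, then turn so tool +x points at the stop.

>>> drive_tool:
  steps: [0,0,0,0,0,-0.04,0.8,0,0,0,0,0,-0.04,0.8,0,0,0,0,0,-0.04,0.8,0,0,0,0,0,-0.04,0.8,0,0,0,0,0,-0.04,0.8,0,0,0,0,0,0,0.8]

```text
time_s: 0.6
tcp_pos: [0.149, 0.6086, 0.4511]
ee_rot: [[0.972, -0.237, 0.004], [-0.237, -0.971, 0.016], [-0.0, -0.017, -1.0]]
wrist_force: [0.3, -0.1, 1.3]
gripper_width: 0.809
gripper_force: 0.0
```

>>> drive_tool:
  steps: [0,0,0,0.0294,0.0194,0,0.8,0,0,0,0.0294,0.0194,0,0.8,0,0,0,0.0294,0.0194,0,0.8,0,0,0,0.0294,0.0194,0,0.8,0,0,0,0.0294,0.0194,0,0.8,0,0,0,0.0294,0.0194,0,0.8,0,0,0,0.0294,0.0194,0,0.8,0,0,0,0.0294,0.0194,0,0.8]

```text
time_s: 1.27
tcp_pos: [0.3403, 0.3992, 0.441]
ee_rot: [[0.972, -0.236, -0.001], [-0.236, -0.972, -0.001], [-0.0, 0.001, -1.0]]
wrist_force: [0.6, 0.3, -0.1]
gripper_width: 0.802
gripper_force: 0.0
```

>>> drive_tool:
  steps: [0,0,0,0.0294,0.0194,0,0.8,0,0,0,0.0294,0.0194,0,0.8,0,0,0,0.0294,0.0194,0,0.8,0,0,0,0.0294,0.0194,0,0.8,0,0,0,0.0294,0.0194,0,0.8,0,0,0,0.0294,0.0194,0,0.8,0,0,0,0.0294,0.0194,0,0.8,0,0,0,0,0,0,0.8]

```text
time_s: 1.93
tcp_pos: [0.5101, 0.2164, 0.4401]
ee_rot: [[0.97, -0.242, -0.001], [-0.242, -0.97, -0.002], [-0.001, 0.003, -1.0]]
wrist_force: [-0.0, 0.8, -0.1]
gripper_width: 0.801
gripper_force: 0.0
```

>>> drive_tool:
  steps: [0,0,0.1175,0,0,0,0.7,0,0,0.1175,0,0,0,0.7,0,0,0.1175,0,0,0,0.7,0,0,0.1175,0,0,0,0.7,0,0,0.1175,0,0,0,0.7,0,0,0.1175,0,0,0,0.7,0,0,0.1175,0,0,0,0.7,0,0,0.1175,0,0,0,0.7,0,0,0.1175,0,0,0,0.7,0,0,0.1175,0,0,0,0.7]

```text
time_s: 2.77
tcp_pos: [0.5072, 0.2204, 0.4408]
ee_rot: [[0.151, -0.989, -0.001], [-0.989, -0.151, -0.0], [0.0, 0.001, -1.0]]
wrist_force: [-0.8, -0.1, 0.4]
gripper_width: 0.698
gripper_force: 0.0
```

>>> drive_tool:
  steps: [0,0,0.1175,0,0,0,0.7,0,0,0.1175,0,0,0,0.7,0,0,0,0,0,0,0.7,0,0,0,0,0,0,0.7]

```text
time_s: 3.1
tcp_pos: [0.5073, 0.2203, 0.441]
ee_rot: [[-0.075, -0.997, -0.001], [-0.997, 0.075, -0.0], [0.0, 0.001, -1.0]]
wrist_force: [0.7, -0.7, -0.2]
gripper_width: 0.703
gripper_force: 0.0
```

Run:
```python
from h import *
im=r.capture("wrist");p=r.camera_params("wrist");cv2.imwrite("pics/wrist1.png",im)
s=r.sense();print(s["time_s"],s["tcp_pos"],np.array(s["ee_rot"]),s["joints"],s["gripper_width"],s["wrist_force"])
print(np.array(p["camera_matrix"]),np.array(p["extrinsics"]))
print("carton top",ray("top",[(301,137)],.204))
```

```text
3.15 [0.5073 0.2203 0.4411] [[-0.075  -0.9972 -0.0006]
 [-0.9972  0.075  -0.0002]
 [ 0.0003  0.0006 -1.    ]] [ 40.2591  11.0314  12.8753  -0.0122 -91.8791 -44.5589] 0.702750165859249 [-0.2463  0.2348 -0.4206]
[[297.5498   0.     317.2484]
 [  0.     297.5498 200.3366]
 [  0.       0.       1.    ]] [[-0.9972  0.0741  0.0009  0.4887]
 [ 0.0711  0.9526  0.2959 -0.3419]
 [ 0.021   0.2951 -0.9552  0.5062]
 [ 0.      0.      0.      1.    ]]
carton top [[0.6665 0.0858 0.204 ]]
```

View pics/wrist1.png

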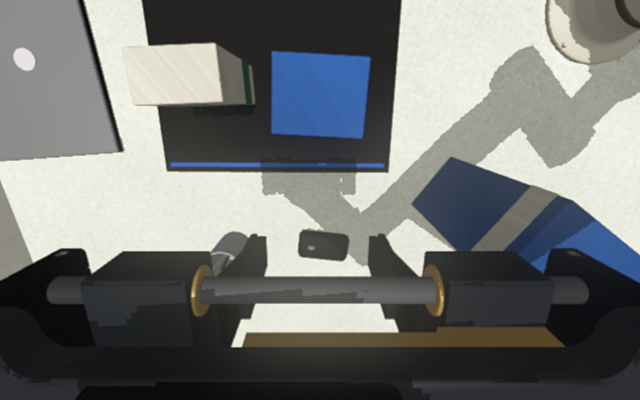

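The wrist view shows the box top at corners (273,50), (370,57), (364,138), (271,134). The carton is at left (125–220, 43–106) and the look-alike at lower right (412–640, 157–275), outside the gripper's path.

Run:
```python
from h import *
print(ray("wrist",[(273,50),(370,57),(364,138),(271,134)],.224));print(ray("wrist",[(123,47),(216,43),(221,101),(130,106)],.204));print(ray("wrist",[(167,170),(387,171)],.004));print(ray("wrist",[(412,205)],[.3][0]),ray("wrist",[(412,205)],0))
```

```text
[[0.5446 0.0758 0.224 ]
 [0.4387 0.0907 0.224 ]
 [0.4477 0.1781 0.224 ]
 [0.5576 0.1652 0.224 ]]
[[0.7191 0.0563 0.204 ]
 [0.6114 0.0601 0.204 ]
 [0.6164 0.1232 0.204 ]
 [0.7278 0.1207 0.204 ]]
[[0.8055 0.2346 0.004 ]
 [0.3715 0.2689 0.004 ]]
[[0.4127 0.2399 0.3   ]] [[0.3194 0.3452 0.    ]]
```

Both views agree: the opening face is at y ≈ 0.172. Descend to a tip height of 0.19, then push.

>>> drive_tool:
  steps: [0,0,0,0,0,0.0387,0.7,0,0,0,0,0,0.0387,0.7,0,0,0,0,0,0.0387,0.7,0,0,0,0,0,0.0387,0.7,0,0,0,0,0,0.0387,0.7,0,0,0,0,0,0.0387,0.7,0,0,0,0,0,0,0.7]

```text
time_s: 3.73
tcp_pos: [0.5027, 0.2175, 0.2011]
ee_rot: [[-0.078, -0.997, -0.015], [-0.997, 0.078, -0.008], [0.01, 0.014, -1.0]]
wrist_force: [-2.1, -0.5, -0.9]
gripper_width: 0.703
gripper_force: 0.0
```

>>> drive_tool:
  steps: [0,0,0,0.01,0,0,0.7,0,0,0,0.01,0,0,0.7,0,0,0,0.01,0,0,0.7,0,0,0,0.008,0,0,0.7,0,0,0,0.008,0,0,0.7,0,0,0,0.008,0,0,0.7,0,0,0,0.008,0,0,0.7]

```text
time_s: 4.32
tcp_pos: [0.503, 0.1577, 0.2104]
ee_rot: [[-0.078, -0.997, 0.002], [-0.997, 0.078, 0.001], [-0.001, -0.002, -1.0]]
wrist_force: [0.3, 0.9, 0.3]
gripper_width: 0.706
gripper_force: 0.5
```

>>> drive_tool:
  steps: [0,0,0,0.008,0,0,0.7,0,0,0,0.008,0,0,0.7,0,0,0,0.008,0,0,0.7]

```text
time_s: 4.57
tcp_pos: [0.5006, 0.1335, 0.2093]
ee_rot: [[-0.078, -0.997, -0.0], [-0.997, 0.078, -0.0], [0.0, 0.0, -1.0]]
wrist_force: [-0.9, 0.6, 0.6]
gripper_width: 0.698
gripper_force: 0.2
```

>>> drive_tool:
  steps: [0,0,0,0.01,0,0,0.7,0,0,0,0.01,0,0,0.7,0,0,0,0.01,0,0,0.7,0,0,0,0.01,0,0,0.7,0,0,0,0.01,0,0,0.7,0,0,0,0.008,0,0,0.7,0,0,0,0,0,0,0.7,0,0,0,0,0,0,0.7,0,0,0,0,0,0,0.7]

```text
time_s: 5.32
tcp_pos: [0.4964, 0.0767, 0.2094]
ee_rot: [[-0.078, -0.997, 0.0], [-0.997, 0.078, 0.0], [-0.0, -0.0, -1.0]]
wrist_force: [1.1, 0.6, 0.1]
gripper_width: 0.697
gripper_force: 0.0
```

Run:
```python
from h import *
a=r.capture("scene");b=r.capture("top")
cv2.imwrite("pics/tip.png",np.hstack([cv2.resize(a[100:350,220:460],(400,417)),cv2.resize(b[90:250,240:410],(443,417))[:,:400]]))
```

```text
(no output)
```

View pics/tip.png

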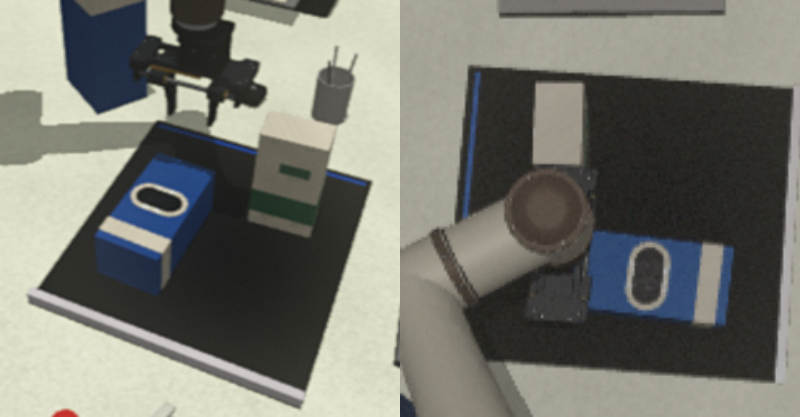

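The box has tipped and lies flat with the opening up, in the right panel at about (590–735, 232–325), its head towards the stop. The carton still stands. I'll back off and measure.

>>> drive_tool:
  steps: [0,0,0,-0.02,0,0,0.7,0,0,0,-0.02,0,0,0.7,0,0,0,-0.02,0,0,0.7,0,0,0,-0.02,0,0,0.7,0,0,0,0,0,0,0.7]

```text
time_s: 5.83
tcp_pos: [0.5032, 0.1595, 0.2093]
ee_rot: [[-0.074, -0.997, 0.001], [-0.997, 0.074, 0.001], [-0.001, -0.001, -1.0]]
wrist_force: [0.2, 0.0, 0.5]
gripper_width: 0.699
gripper_force: 0.0
```

```bash
cat > m.py <<'E'
from h import *
im=r.capture("top");hsv=cv2.cvtColor(im,cv2.COLOR_BGR2HSV);H,S,V=cv2.split(hsv)
m=(H>100)&(H<125)&(S>120)&(V>90);m[:120]=0;m[245:]=0;m[:,:275]=0;m[:,410:]=0
c=cv2.convexHull(np.vstack([k for k in cv2.findContours(m.astype(np.uint8),0,1)[0] if cv2.contourArea(k)>8]))
w=ray("top",c[:,0],.094)[:,:2].astype(np.float32)
n=np.array([.0779,.997]);t=np.array([.997,-.0779]);o=np.array([.551,-.2295])
q=np.c_[(w-o)@t,(w-o)@n]
rc=cv2.minAreaRect(q.astype(np.float32));B=cv2.boxPoints(rc)
print("stop frame (along, away; along 0 at x=.551)",B.tolist(),rc);print("world",[ (o+b[0]*t+b[1]*n).round(4).tolist() for b in B])
s=r.sense();print(s["time_s"],s["tcp_pos"],s["wrist_force"])
E
python3 m.py
```

```text
stop frame (along, away; along 0 at x=.551) [[-0.14985927939414978, 0.08308110386133194], [-0.04193153232336044, 0.07743499428033829], [-0.030572742223739624, 0.2945623993873596], [-0.13850048184394836, 0.30020850896835327]] ((-0.0902160108089447, 0.18882174789905548), (0.21742430329322815, 0.10807532072067261), 87.00536346435547)
world [[0.4081, -0.135], [0.5152, -0.149], [0.5435, 0.0666], [0.4363, 0.0806]]
5.8833 [0.5026 0.1581 0.2092] [-1.2559  0.28   -0.3194]
```

>>> drive_tool:
  steps: [0,0,0,0.0225,0.006,0,0.7,0,0,0,0.0225,0.006,0,0.7,0,0,0,0,0,0.026,0.7,0,0,0,0,0,0.026,0.7,0,0,0,0,0,0.026,0.7,0,0,0,0,0,0.026,0.7,0,0,0,0,0,0.016,0.7,0,0,0,0,0,0.01,0.7,0,0,0,0,0,0.01,0.7,0,0,0,0,0,0.01,0.7]

```text
time_s: 6.72
tcp_pos: [0.4868, 0.1119, 0.0587]
ee_rot: [[-0.078, -0.997, -0.001], [-0.997, 0.078, -0.0], [0.001, 0.001, -1.0]]
wrist_force: [-0.2, -0.4, 0.4]
gripper_width: 0.701
gripper_force: 0.0
```

>>> drive_tool:
  steps: [0,0,0,0,0,0,0.7,0,0,0,0.007,0,0,0.7,0,0,0,0.007,0,0,0.7,0,0,0,0.007,0,0,0.7,0,0,0,0.007,0,0,0.7,0,0,0,0.007,0,0,0.7,0,0,0,0.007,0,0,0.7]

```text
time_s: 7.3
tcp_pos: [0.4842, 0.0703, 0.0601]
ee_rot: [[-0.078, -0.997, 0.002], [-0.997, 0.078, 0.001], [-0.001, -0.002, -1.0]]
wrist_force: [-0.4, 3.2, 1.5]
gripper_width: 0.705
gripper_force: 1.6
```

>>> drive_tool:
  steps: [0,0,0,0.006,0,0,0.7,0,0,0,0.006,0,0,0.7,0,0,0,0.006,0,0,0.7,0,0,0,0.006,0,0,0.7,0,0,0,0.006,0,0,0.7,0,0,0,0.006,0,0,0.7,0,0,0,0.006,0,0,0.7,0,0,0,0.003,0,0,0.7,0,0,0,0,0,0,0.7]

```text
time_s: 8.05
tcp_pos: [0.4794, 0.0246, 0.059]
ee_rot: [[-0.079, -0.997, -0.002], [-0.997, 0.079, -0.001], [0.001, 0.002, -1.0]]
wrist_force: [-0.3, 1.4, -0.1]
gripper_width: 0.701
gripper_force: 0.1
```

```bash
python3 m.py
```

```text
stop frame (along, away; along 0 at x=.551) [[-0.13940586149692535, 0.01876576989889145], [-0.03159061446785927, 0.01868332177400589], [-0.03144167363643646, 0.21344536542892456], [-0.13925692439079285, 0.2135278284549713]] ((-0.08542376756668091, 0.1161055713891983), (0.19476211071014404, 0.10781527310609818), 89.95618438720703)
world [[0.4135, -0.1999], [0.521, -0.2084], [0.5363, -0.0142], [0.4288, -0.0058]]
8.1 [0.4791 0.0247 0.0588] [-0.6116 -0.762  -0.1611]
```

The box is now square to the stop with about 19 mm to go. I'll push slowly and watch the force.

>>> drive_tool:
  steps: [0,0,0,0.003,0,0,0.7,0,0,0,0.003,0,0,0.7,0,0,0,0.003,0,0,0.7,0,0,0,0.003,0,0,0.7,0,0,0,0.002,0,0,0.7]

```text
time_s: 8.52
tcp_pos: [0.4788, 0.0114, 0.0591]
ee_rot: [[-0.078, -0.997, -0.001], [-0.997, 0.078, -0.0], [0.0, 0.001, -1.0]]
wrist_force: [0.4, 1.9, -0.8]
gripper_width: 0.7
gripper_force: 0.8
```

>>> drive_tool:
  steps: [0,0,0,0.002,0,0,0.7,0,0,0,0.001,0,0,0.7,0,0,0,0.001,0,0,0.7]

```text
time_s: 8.77
tcp_pos: [0.4788, 0.0076, 0.0593]
ee_rot: [[-0.078, -0.997, -0.0], [-0.997, 0.078, -0.0], [0.0, 0.0, -1.0]]
wrist_force: [-0.6, 1.7, -1.5]
gripper_width: 0.698
gripper_force: 0.8
```

```bash
python3 m.py
```

```text
stop frame (along, away; along 0 at x=.551) [[-0.13844294846057892, 0.002153553068637848], [-0.030664214864373207, 0.0019601956009864807], [-0.03031328320503235, 0.19757169485092163], [-0.1380920112133026, 0.197765052318573]] ((-0.08437811583280563, 0.09986262768507004), (0.19561181962490082, 0.10777890682220459), 89.89720916748047)
world [[0.4131, -0.2166], [0.5206, -0.2252], [0.5362, -0.0302], [0.4287, -0.0216]]
8.8167 [0.4788 0.0076 0.0594] [-0.4962  0.2433 -0.0794]
```

Feel for the stop in 1 mm rows.

>>> drive_tool:
  steps: [0,0,0,0.001,0,0,0.7,0,0,0,0.001,0,0,0.7,0,0,0,0.001,0,0,0.7]

```text
time_s: 9.07
tcp_pos: [0.4794, 0.0073, 0.0599]
ee_rot: [[-0.08, -0.997, 0.003], [-0.997, 0.08, 0.004], [-0.004, -0.002, -1.0]]
wrist_force: [-5.3, 21.1, 4.7]
gripper_width: 0.699
gripper_force: 10.4
```

>>> drive_tool:
  steps: [0,0,0,0.001,0,0,0.7,0,0,0,0.001,0,0,0.7]

```text
time_s: 9.23
tcp_pos: [0.4795, 0.0071, 0.0602]
ee_rot: [[-0.08, -0.997, 0.004], [-0.997, 0.08, 0.006], [-0.006, -0.003, -1.0]]
wrist_force: [-7.5, 32.4, 7.6]
gripper_width: 0.7
gripper_force: 15.4
```

The force jumped to 32 N with no further travel, so the box is against the stop. Back off gently, rise, and check.

>>> drive_tool:
  steps: [0,0,0,-0.003,0,0,0.7,0,0,0,-0.003,0,0,0.7,0,0,0,-0.01,0,0,0.7,0,0,0,-0.015,0,0,0.7,0,0,0,-0.02,0,0,0.7,0,0,0,-0.01,0,0,0.7,0,0,0,0,0,0,0.7]

```text
time_s: 9.82
tcp_pos: [0.4837, 0.0651, 0.0594]
ee_rot: [[-0.075, -0.997, 0.001], [-0.997, 0.075, -0.0], [0.0, -0.001, -1.0]]
wrist_force: [-0.3, -0.6, -0.0]
gripper_width: 0.699
gripper_force: 0.0
```

>>> drive_tool:
  steps: [0,0,0,0,0,-0.03,0.7,0,0,0,0,0,-0.03,0.7,0,0,0,0,0,-0.03,0.7,0,0,0,0,0,-0.03,0.7,0,0,0,0,0,-0.03,0.7,0,0,0,0,0,-0.03,0.7,0,0,0,0,0,0,0.7,0,0,0,0,0,0,0.7]

```text
time_s: 10.48
tcp_pos: [0.4836, 0.0633, 0.241]
ee_rot: [[-0.079, -0.997, 0.004], [-0.997, 0.079, 0.002], [-0.002, -0.003, -1.0]]
wrist_force: [0.2, 0.2, -1.5]
gripper_width: 0.7
gripper_force: 0.0
```

```bash
python3 m.py
python3 - <<'E'
from h import *
a=r.capture("scene");b=r.capture("top")
cv2.imwrite("pics/end.png",np.hstack([cv2.resize(a[100:400,220:460],(400,500)),cv2.resize(b[90:250,200:460],(400,500))]))
E
```

```text
stop frame (along, away; along 0 at x=.551) [[-0.13818277418613434, 0.0018530786037445068], [-0.030298372730612755, 0.0017684251070022583], [-0.03012816607952118, 0.21866177022457123], [-0.1380125731229782, 0.21874642372131348]] ((-0.08415547013282776, 0.11025742441415787), (0.21689340472221375, 0.10788442194461823), 89.95503997802734)
world [[0.4134, -0.2169], [0.5209, -0.2254], [0.538, -0.0091], [0.4304, -0.0007]]
10.5333 [0.4827 0.0631 0.2393] [ 0.0493  0.1258 -0.7745]
```

View pics/end.png

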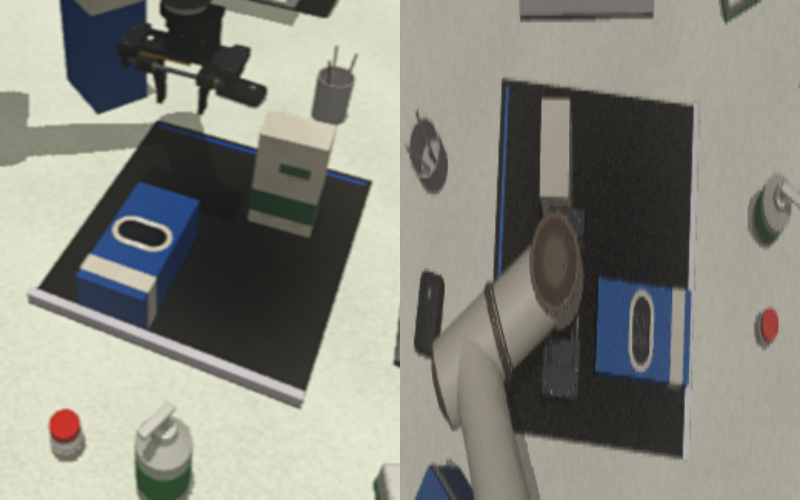

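The box lies flat and square against the stop: both head corners measure about 2 mm from its face, in the right panel at (688, 290–385). The carton and everything else are where they were.

```bash
python3 -c "
from station import r
print(r.finish_job())"
```

```text
the job is handed in; nothing more can be done
None
```

The job is handed in: the smaller blue glove box was tipped towards the stop, opening up, and pushed square against it (both head corners about 2 mm off in the top view), with the carton still standing and nothing else seen to have moved; no verdict came back.

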